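# Take a lock-case blank from the spring magazine and set the depth stop on it

### The job

Take only the top brass blank out of the spring-loaded magazine, so that the next one rises into its place, bring it in under the raised depth stop and lay it flat in the red and black fixture between its lips, without dropping it. Let go of it, press the depth stop down until its foot touches the blank, then lock the stop by turning its red-handled lever clockwise through to its end. Leave the other blanks in the magazine and everything else on the bench where it is.

Things in the scene. Friction and masses are not known exactly. Their poses are not given: they have to be found in the camera images.
- blank1_centre (a point): Centre (half-way up) of the top blank, the one to take: a loose flat hollow brass lock case with dark round marks, 56 mm (its x) by 170 mm (its y) by 16 mm (its z, up), 240 to 390 g, the same turned half round. It can be gripped across its 56 mm width.
- blank2_centre (a point): Centre of the second blank, the same as the first and lying directly under it (centres 16 mm apart); two more lie below. To take only the top blank the fingertips must stop within its own 16 mm of thickness.
- mag_top (a point): Point on the axis of the fixed magazine, 104 mm above the bench: nominal top of the stack. x across the magazine, y along it, z up. Grey base; an aluminium plate at each end with short flanges round the corners, all 96 mm high, leaves the blanks 2.5 to 3 mm of play. The long sides are open for fingers over the middle 139 mm.
- follower (a joint): Height (m) of the spring-loaded red plate under the stack, upward positive, 0 nominal with four blanks. The spring (184 N/m) gives way by 16 mm for the weight of one blank, so the plate rises by about 16 mm when a blank is lifted off, and the stack sinks by 5 mm per newton if pushed. The lowest is -0.020.
- seat (a point): Where the blank's centre must lie: middle of the fixed fixture, 38 mm above the bench; blank's x along this x (either way), y along y, z up. Two black saddles carry the blank's ends (tops at 30 mm, |y| = 53 to 83 mm); lips to 37 mm at its ends and beside |y| = 60 to 80 mm leave 2.5 to 3 mm of play. Between the saddles it is open down to the base plate at 12 mm.
- stop_foot (a point): Centre of the underside of the stop's brass foot (20 mm across), z up; at y = +70 mm from the seat, 30 to 45 mm over a seated blank's top. It and the black head block (y = +53 to +141 mm, 110 to 140 mm above the bench) overhang the blank's place: lower the blank 45 mm or more to the -y side, then slide it in under the foot over the lips. A grip 20 mm to the -y side of its middle keeps the gripper clear.
- stop_cap (a point): Centre of the top of the stop rod's cap (aluminium with a red top, 34 mm across), 128 mm straight above the foot. Pressing on it lowers the rod against 3 to 4 N of friction; the rod stays where it is left.
- stop_rod (a joint): Travel of the stop rod (m), downward positive: 0 at the top, 0.045 when the foot touches a seated blank, 0.058 lowest.
- lever_handle (a point): Centre of the lock lever's upright round red handle (18 mm across, 42 mm tall; this point is 24 mm above its lower end and 18 mm below its top, 168 mm above the bench), 75 mm from the lever's pivot. It can be pinched from above or pushed sideways with about 2 N.
- lever_pivot (a point): Point on the lever's upright axis, level with lever_handle, over the column (y = +118 mm from the seat).
- lock_lever (a joint): Angle of the lock lever (rad), growing clockwise seen from above: about 0 to 0.3 unlocked (the handle points to the seat's -x side, towards the robot), 1.571 fully locked, against its end (the handle points to the seat's +y side). It stays where it is left.
- oil: Bystander, not to be moved: yellow oil bottle, 56 mm across, 150 tall. Origin at its underside's centre.
- jar: Bystander, not to be moved: clear jar with steel lid, 60 mm across, 75 tall. Origin at its underside's centre.
- driver: Bystander, not to be moved: screwdriver, 150 mm long, lying. Origin at its underside's centre.
- brush: Bystander, not to be moved: bench brush, 170 mm long, lying. Origin at its underside's centre.
- padlock: Bystander, not to be moved: brass padlock, about 95 x 60 x 26 mm, lying. Origin at its underside's centre.
- caliper: Bystander, not to be moved: caliper, 200 mm long, lying. Origin at its underside's centre.
- keytray: Bystander, not to be moved: green open tray of keys, 130 x 170 x 35 mm. Origin at its underside's centre.
There are look-alikes about, which are no part of the job. Leave any pink or turquoise look-alike of the part that bears blank1_centre alone.

How it is judged (in metres and radians):
On the way, in this order (a step that is already met when the one before it is completed fails the run):
1. the top blank is lifted clear of the magazine and the stack has risen (z of blank1_centre in the frame of mag_top above 0.04 m and value of joint follower above 0.01 m), for 0.1 s.
2. the blank lies flat in the fixture, let go (horizontal distance between blank1_centre and seat below 0.007 m and z of blank1_centre in the frame of seat between -0.003 and 0.002 m and angle between the x axis of blank1_centre and the x axis of seat, either way round below 0.07 rad and angle between blank1_centre's own z axis and vertical below 0.04 rad and contact force between the fingers and blank1 below 0.1 N), for 0.2 s.
3. the depth stop touches the seated blank while the lever is still unlocked (horizontal distance between blank1_centre and seat below 0.007 m and z of blank1_centre in the frame of seat between -0.003 and 0.002 m and angle between the x axis of blank1_centre and the x axis of seat, either way round below 0.07 rad and angle between blank1_centre's own z axis and vertical below 0.04 rad and z of stop_foot in the frame of blank1_centre below 0.0095 m and value of joint lock_lever below 0.6 rad), for 0.1 s.
4. the lever is turned to locked with the stop on the blank (horizontal distance between blank1_centre and seat below 0.007 m and z of blank1_centre in the frame of seat between -0.003 and 0.002 m and angle between the x axis of blank1_centre and the x axis of seat, either way round below 0.07 rad and angle between blank1_centre's own z axis and vertical below 0.04 rad and z of stop_foot in the frame of blank1_centre below 0.0095 m and value of joint lock_lever above 1.4 rad), for 0.1 s.
At the end, for the whole second after the job is handed in: Top blank released, at rest in the fixture (within 7 mm sideways, 2 mm high, 0.07 rad turn, 0.04 rad tilt); stop foot at most 1.5 mm off its top; lever past 1.40 of 1.57 rad; second blank risen (follower over 10 mm), 17 mm below to 4 mm above the mark, within 10 mm of the axis (all of step 4 and contact force between the fingers and blank1 below 0.1 N and horizontal distance between blank2_centre and mag_top below 0.01 m and z of blank2_centre in the frame of mag_top between -0.017 and 0.004 m and value of joint follower above 0.01 m and linear speed of each of blank1, blank2 below 0.02 m/s); the robot touches nothing.
It fails at once if the second blank is lifted or pulled out of the magazine (z of blank2_centre in the frame of mag_top above 0.015 m or horizontal distance between blank2_centre and mag_top above 0.015 m).
It fails at once if the blank is dropped (moves faster than 0.7 m/s outside the grip) (contact force between the fingers and blank1 below 0.05 N and linear speed of blank1 above 0.7 m/s).
It fails at once if something else on the bench is moved more than 30 mm (distance of any of oil, jar, driver, brush, padlock, caliper, keytray from where it was at the start of the episode above 0.03 m).
It also fails if it takes over 72 s, if anything falls off the work surface, if the arm or the gripper's body presses on something with over 40 N, if the wrist force passes 120 N, or if a joint passes its speed limit or range.

### The arm

A 6-joint arm with a two-finger parallel gripper is mounted at the origin on the work surface. World frame = base frame: x ahead of the robot, y to its left, z up, the work surface at z = 0. Lengths are in mm, angles in rad, forces in N, time in s.
With the tool pointing down it reaches from about 350 to 975 mm from the base axis. Payload 7.1 kg.
Tool frame: the origin (TCP) lies at the very end of the fingers, on their centre line; the grasp point (between the pads) lies 19 mm behind it (ctrl.grip_depth is the distance from the TCP to the grasp point, in mm); x points along the fingers, z is the direction in which the jaws open and shut, and the axes are right-handed (so a half turn about x gives the same grasp; the last joint's range is limited). The gripper opens to 88 mm and grips with 3 to 60 N. Pads are 20 mm wide; open, the fingers measure 115 mm over their backs; the gripper's body (75 mm by 178 mm) begins 61 mm behind the grasp point.
Start: joints at [1.11, 0.423, 1.63, -0, 1.089, -0.019], TCP at [267.197, 564.987, 222.675] pointing down, gripper open.
Joint ranges: [-3, 3], [-0.9, 2.11], [0.09, 2.58], [-1.31, 4.45], [0.11, 2.69], [-2.54, 2.54]. Speed limits (rad/s): [2.39, 2.39, 3.01, 3.14, 3.14, 3.14].

### API

Orientations are given as a rotation vector (axis times angle).
In Python, from workcell import ctrl gives the robot as it stands. The module is installed in compiled form; this text tells all that it offers.
- The arm moves only by the tool send_rows, never from a script. Its argument "rows" is a list of rows, each a list of 4 numbers: the shift along the tool's x, y, z in mm, then the turn about the tool's x in rad. In form: [[x, y, z, turn], ...]. A call has 1 to 10 rows; each row shifts and turns the pose as measured when the row begins, along the tool's axes as they then stand; what a row does not reach is not made up. A row lasts 1/12 s, in which the tool goes at most 41.7 mm and 7.16 degrees, less where a joint would pass 70% of its speed; a pose out of reach is approached as far as the arm can. A call with a gripper value outside its range is refused whole. "fingers" is the opening, from 0 (shut) to 1 (fully open), set as the call begins (left out, the last holds). The fingers move at their own pace and stop on an object; the grip force is fixed at half the most. Time passes only in rows, so rows that do not move let the fingers close. It gives the time, the measured TCP pose, the force and the opening at its end, in the units of the state.
- ctrl.get_obs(): the state, without advancing time (a new reading comes with each control period).
- ctrl.get_image(name): name is "side" or "top"; returns a dict with "img" (384x512x3 uint8, red, green, blue), "depth" (384x512 float32, mm along the optical axis (not along the pixel's ray), 0 where there is no reading), "mtx" (3x3 intrinsics, pixels), "world_from_camera" (4x4, takes a point from camera to world coordinates). Camera axes: x right, y down, z forward; pixel columns grow to the right and rows downward; lengths in mm; the calibration is good to about 2 mm. A picture is of the moment at which its call begins.
- ctrl.close_job(): hands the job in, once; it reports no verdict.
The state is a dict: "t": time; "qpos": joint angles; "qvel": joint speeds; "joint_torque": joint torques, N m; "ee_pos": TCP position; "orientation": TCP orientation; "ft_force": force on the tool from outside, world axes, zero at the start; "moment": the same for the moment, N m; "width": finger opening in mm.
Only numpy, scipy, OpenCV 4.12 (cv2) and the standard library are available. Lean on these libraries where they do the work, as an engineer would, in place of code of your own. Each camera call takes 0.05 s, during which the arm holds its last target.

## Working session

There is one attempt and no reset: what is moved stays moved. The work goes in short steps, Python scripts to look and compute and a tool call to move; the robot and the scene stay as the last step left them, time stands still between calls to the robot, and variables do not carry over. Pictures are saved under pics/ and viewed, and the job is handed in when it is done.

Besides the shell and the picture viewer there is one more tool, called after "Call:" by a JSON object that holds its "fn" and its "kwargs". send_rows: Moves the arm, as the interface text tells. Its arguments: {"type":"object","properties":{"rows":{"type":"array"},"fingers":{"type":"number"}},"required":["rows"]}

```bash
mkdir -p pics; cat > h.py <<'E'
import numpy as np, cv2
from scipy.spatial.transform import Rotation as R
from workcell import ctrl
def snap(name,tag):
    d=ctrl.get_image(name); np.savez(f'{tag}.npz',**d)
    cv2.imwrite(f'pics/{tag}.png',cv2.cvtColor(d['img'],cv2.COLOR_RGB2BGR)); return d
def world(d,u,v,z=None):
    K,T=d['mtx'],d['world_from_camera']
    r=np.linalg.inv(K)@np.array([u,v,1.])
    if z is None: p=r*d['depth'][int(v),int(u)]; return (T@np.append(p,1))[:3]
    rw=T[:3,:3]@r; return T[:3,3]+rw*(z-T[2,3])/rw[2]
def cloud(d):
    h,w=d['depth'].shape; u,v=np.meshgrid(np.arange(w),np.arange(h))
    r=np.stack([u,v,np.ones_like(u)],-1)@np.linalg.inv(d['mtx']).T*d['depth'][...,None]
    return r@d['world_from_camera'][:3,:3].T+d['world_from_camera'][:3,3]
def proj(d,p):
    q=np.linalg.inv(d['world_from_camera'])@np.append(p,1); q=d['mtx']@q[:3]; return q[:2]/q[2]
E
python3 - <<'E'
from h import *
np.set_printoptions(precision=4,suppress=True)
for n in('top','side'):
    d=snap(n,n+'0'); print(n,d['mtx'],d['world_from_camera'])
o=ctrl.get_obs();print(o); print(R.from_rotvec(o['orientation']).as_matrix(),ctrl.grip_depth)
E
```

```text
top [[425.4124   0.     256.1581]
 [  0.     425.4124 197.9183]
 [  0.       0.       1.    ]] [[  -0.0145   -0.9901    0.1393  346.8354]
 [  -0.9998    0.0163    0.0117  -65.626 ]
 [  -0.0139   -0.1391   -0.9902 1514.1126]
 [   0.        0.        0.        1.    ]]
side [[453.8616   0.     260.2604]
 [  0.     453.8616 202.0026]
 [  0.       0.       1.    ]] [[  -0.997     0.0282   -0.0727  650.0453]
 [   0.0759    0.5662   -0.8207 1422.4263]
 [   0.0181   -0.8238   -0.5667 1145.2063]
 [   0.        0.        0.        1.    ]]
{'t': 0.1, 'qpos': array([ 1.11  ,  0.4238,  1.6306, -0.    ,  1.0886, -0.019 ]), 'qvel': array([-0.0005, -0.0009, -0.002 , -0.0005,  0.0008,  0.0007]), 'joint_torque': array([ -0.0006, -54.5613, -27.4323,   0.0645,   0.0188,  -0.    ]), 'ee_pos': array([267.0065, 564.5627, 221.9644]), 'orientation': array([-0.8787,  1.3876,  0.8775]), 'ft_force': array([-0.1753,  0.0484,  0.4428]), 'moment': array([ 0.0492,  0.0317, -0.0258]), 'width': 87.90473408711212}
[[-0.0006 -0.904   0.4275]
 [-0.0012  0.4275  0.904 ]
 [-1.      0.     -0.0014]] 18.700000000000003
```

View pics/top0.png

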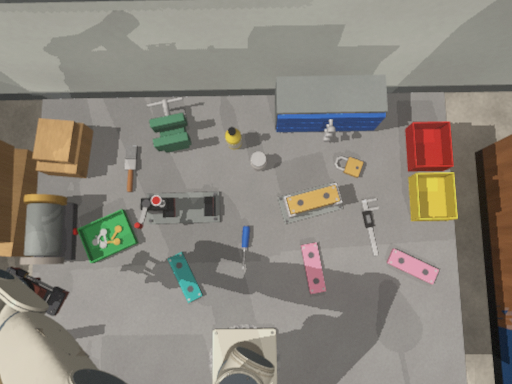

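View pics/side0.png

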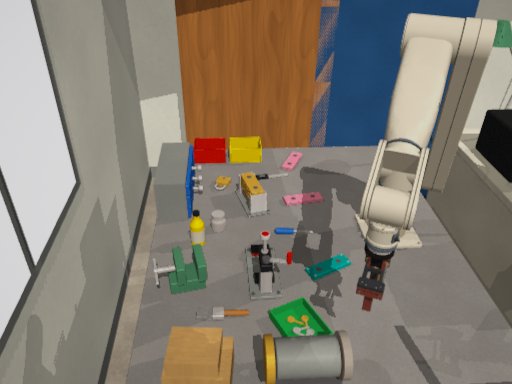

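Candidates for the blank in the top view:
- brass-coloured stack in the magazine at (313,200)
- pink look-alikes at (313,268) and (413,266)
- turquoise look-alike at (185,277)
- brass padlock at (350,166)

The description fits the brass one between the aluminium end plates at (313,200). The fixture with its stop is at about (180,207), with red at (156,200) and (138,226). I'll check these in close crops.

```bash
python3 - <<'E'
import cv2,numpy as np
t=cv2.imread('pics/top0.png');s=cv2.imread('pics/side0.png')
f=lambda i,x,y,w,h:cv2.resize(i[y:y+h,x:x+w],(400,300),interpolation=cv2.INTER_CUBIC)
cv2.imwrite('pics/crops.png',np.vstack([np.hstack([f(t,265,165,100,75),f(t,120,170,108,81)]),np.hstack([f(s,210,155,80,60),f(s,225,225,100,75)])]))
E
```

```text
(no output)
```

View pics/crops.png

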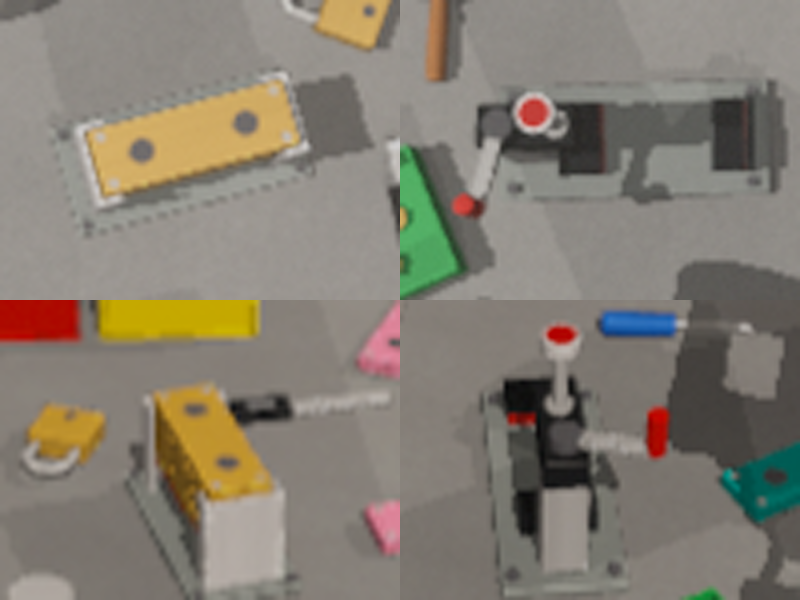

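The crops confirm it: the brass top with two dark marks sits between the end plates, the stop cap is red on white at about (156,200), the lever handle is red at about (138,226), and the fixture saddles run from about (140,207) to (210,207). Next I'll measure.

```bash
cat > m.py <<'E'
from h import *
np.set_printoptions(precision=2,suppress=True)
def L(n): return dict(np.load(n))
def hsv(d): return cv2.cvtColor(d['img'],cv2.COLOR_RGB2HSV)
def comps(m,amin=6):
    n,l,s,c=cv2.connectedComponentsWithStats(m.astype(np.uint8))
    return [(s[i],c[i],l==i) for i in range(1,n) if s[i][4]>=amin]
E
python3 - <<'E'
from m import *
t=L('top0.npz');s=L('side0.npz')
for d,box,nm in((t,(270,170,350,230),'top'),(s,(235,165,275,220),'side')):
    H=hsv(d);m=(abs(H[...,0].astype(int)-20)<8)&(H[...,1]>110)&(H[...,2]>90)
    b=np.zeros_like(m);b[box[1]:box[3],box[0]:box[2]]=1
    for st,c,l in comps(m&b,30):
        P=cloud(d)[l]; print(nm,'brass',st,c,'z med',np.median(P[:,2]),np.percentile(P[:,2],[5,95]))
        if nm=='top':
            cnt=np.argwhere(l)[:,::-1].astype(float)
            W=np.array([world(d,u,v,np.median(P[:,2])) for u,v in cnt])[:,:2].astype(np.float32)
            r=cv2.minAreaRect(W);print(r,W.mean(0),cv2.boxPoints(r))
        else:
            q=P[P[:,2]>np.percentile(P[:,2],90)-4]
            r=cv2.minAreaRect(q[:,:2].astype(np.float32));print(r)
    H=hsv(d);m=((H[...,0]<8)|(H[...,0]>172))&(H[...,1]>150)&(H[...,2]>90)
    b=np.zeros_like(m)
    bx=(120,170,228,250) if nm=='top' else (225,225,325,300); b[bx[1]:bx[3],bx[0]:bx[2]]=1
    for st,c,l in comps(m&b,4):
        P=cloud(d)[l];print(nm,'red',st,c,'med',np.median(P,0),'ray', [world(d,*c,z) for z in(176,186)])
E
```

```text
top brass [287 185  53  29 753] [312.8  199.52] z med 104.49518288283411 [ 88.77 109.74]
((536.8948364257812, -237.80984497070312), (57.354827880859375, 169.52713012695312), 14.380515098571777) [ 536.67 -237.95] [[ 488.06 -162.82]
 [ 530.17 -327.04]
 [ 585.73 -312.8 ]
 [ 543.62 -148.58]]
top red [153 197   6   7  36] [155.5 200. ] med [527.74 260.29 217.62] ray [array([533.69, 270.93, 176.  ]), array([532.3 , 268.42, 186.  ])]
top red [135 223   5   5  22] [137.09 225.09] med [453.95 325.18 185.23] ray [array([454.59, 327.83, 176.  ]), array([453.78, 324.89, 186.  ])]
side brass [241 172  23  27 376] [250.51 184.45] z med 102.31811614633409 [ 52.   108.41]
((571.505859375, 554.035400390625), (1741.4417724609375, 92.00640869140625), 87.85641479492188)
side red [262 232   7   4  22] [264.73 233.27] med [529.81 257.28 216.55] ray [array([524.72, 207.91, 176.  ]), array([526.01, 220.44, 186.  ])]
side red [252 253   7   3  16] [254.69 254.31] med [553.28 138.31  21.35] ray [array([566.24, 314.7 , 176.  ]), array([567.1 , 326.13, 186.  ])]
side red [287 252   5  12  58] [289.  257.5] med [456.77 332.97 172.37] ray [array([457.44, 336.18, 176.  ]), array([459.42, 347.39, 186.  ])]
```

```bash
python3 - <<'E'
from m import *
t=L('top0.npz');s=L('side0.npz')
im=np.zeros((600,800,3),np.uint8)
for k,d in enumerate((t,s)):
    C=cloud(d)
    roi=(C[...,0]>440)&(C[...,0]<620)&(C[...,1]>60)&(C[...,1]<400)
    bench=(C[...,0]>300)&(C[...,0]<620)&(C[...,1]>-100)&(C[...,1]<50)&(abs(C[...,2])<15)
    print('bench z',np.median(C[bench][:,2]),C[bench][:,2].std())
    for lo,hi in((8,17),(26,42),(100,150)):
        q=C[roi&(C[...,2]>lo)&(C[...,2]<hi)]
        print(k,lo,hi,len(q),np.percentile(q,[2,50,98],axis=0).tolist() if len(q) else '')
    P=C[roi]; I=d['img'][roi]
    for p,c in zip(P,I):
        u=int(20+(400-p[1])*1.1+k*400); v=int(20+(620-p[0])*1.5)
        z=int(np.clip(p[2],0,60)*4); cv2.circle(im,(u,v),2,c[::-1].tolist(),-1); cv2.circle(im,(u,v+300),2,(z,z,255-z),-1)
cv2.imwrite('pics/fix.png',im)
tt=cv2.imread('pics/top0.png')[180:240,125:230]; cv2.imwrite('pics/fixz.png',cv2.resize(tt,(798,456),interpolation=cv2.INTER_CUBIC))
E
```

```text
bench z 0.2765230141731081 3.4714146015492764
0 8 17 1285 [[476.0335568468564, 85.14693629052871, 8.30650863576274], [523.4195153659455, 196.18753064585923, 12.498020694262777], [585.6190161859109, 341.8381819629164, 16.752316039949783]]
0 26 42 340 [[455.2751680190512, 97.55324681454381, 26.22523532291703], [524.8734420213023, 132.69590941251406, 31.20828750152282], [563.8006291930616, 393.3824845836672, 40.169919906070575]]
0 100 150 223 [[474.3364489098212, 242.0808920325385, 113.09399548515877], [518.6120940370438, 281.51806787090885, 140.65168663911822], [548.0823393994599, 327.20867050788195, 149.5516886421484]]
bench z -0.7990179857667954 3.67385588320507
1 8 17 710 [[475.02453254510283, 99.27969517226262, 8.219063903435199], [550.8042955234091, 266.9082660787441, 11.362155634621445], [583.3042963798086, 348.0873514252922, 16.383906749044403]]
1 26 42 196 [[447.6685073486802, 99.20302925982159, 26.335741212044603], [543.239704433559, 258.8750547214245, 31.82494319152579], [564.6057306461928, 398.60039677952074, 41.23527149230404]]
1 100 150 313 [[464.1208392612221, 248.42986598427285, 101.69718893107394], [528.5730106820172, 321.0242388182478, 138.4321226037598], [548.5023253405884, 334.1081996634818, 149.37472515497797]]
```

View pics/fix.png

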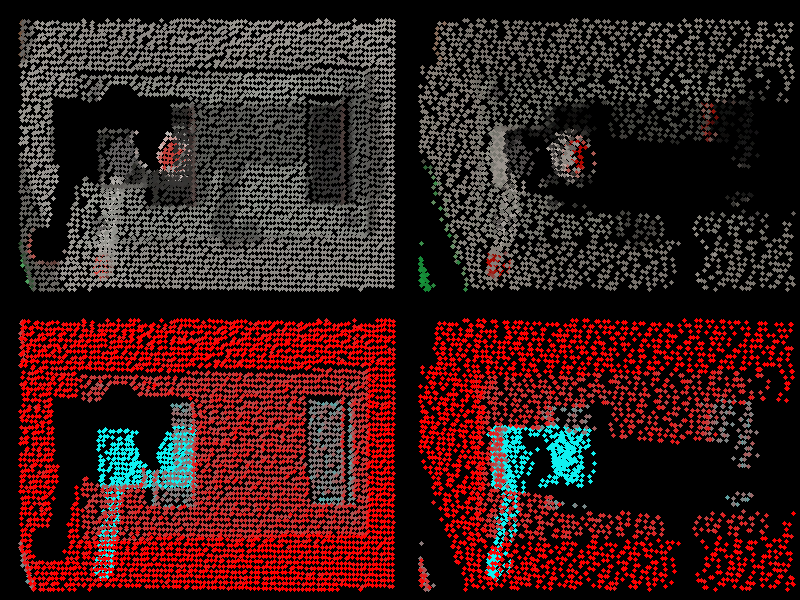

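View pics/fixz.png

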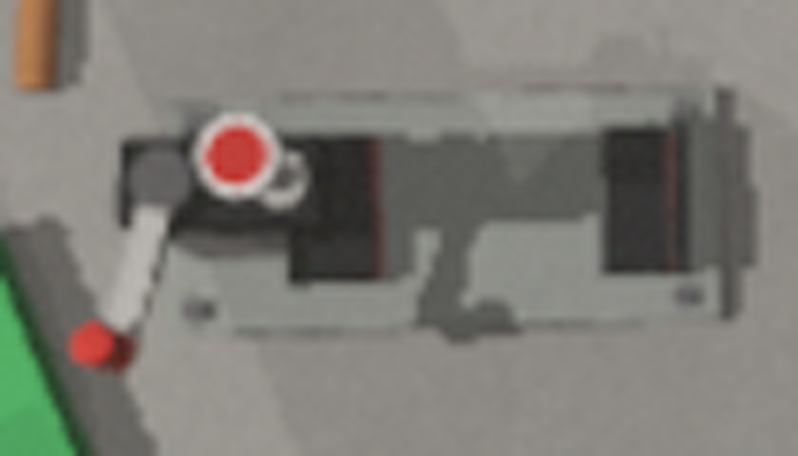

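```bash
python3 - <<'E'
from m import *
t=L('top0.npz')
g=cv2.cvtColor(t['img'],cv2.COLOR_RGB2GRAY).astype(float)
def edge(cols,lo,hi,sign,vert=False):
    out=[]
    for c in cols:
        p=g[c,lo:hi] if vert else g[lo:hi,c]
        dd=np.diff(p)*sign; k=int(dd.argmax())
        a=slice(max(k-1,0),k+2); w=np.clip(dd[a],0,None); x=lo+(np.arange(len(dd))[a]*w).sum()/w.sum()+.5
        out.append((x,c) if vert else (c,x))
    return np.array(out)
def line(e,z,nm):
    W=np.array([world(t,u,v,z)[:2] for u,v in e]).astype(np.float32)
    vx,vy,x,y=cv2.fitLine(W,cv2.DIST_HUBER,0,.01,.01).ravel(); 
    if abs(vy)>abs(vx): print(nm,'slope dx/dy %.4f'%(vx/vy),(x,y),W.std(0))
    else: print(nm,'slope dy/dx %.4f'%(vy/vx),(x,y),W.std(0))
# saddle -y : px 204.6..213, rows 197..216
line(edge(range(206,212),193,201,-1),30,'saddle- far(+x)')
line(edge(range(206,212),211,220,1),30,'saddle- near(-x)')
line(edge(range(165,172),213,222,1),30,'saddle+ near(-x)')
line(edge(range(199,214),200,208,-1,True),30,'saddle- inner') 
line(edge(range(200,214),168,180,1,True),30,'saddle+ inner')
line(edge(range(150,215),219,228,1),12,'base near')
line(edge(range(162,205),188,196,-1),12,'base far')
for r in (203,208,212): print(r,g[r,168:182].astype(int),g[r,198:220].astype(int))
for c in(207,210,168):print(c,g[190:222,c].astype(int))
E
```

```text
saddle- far(+x) slope dx/dy 0.0103 (np.float32(564.92444), np.float32(120.156654)) [0.1  6.04]
saddle- near(-x) slope dx/dy -0.0031 (np.float32(495.47156), np.float32(120.08226)) [0.11 6.  ]
saddle+ near(-x) slope dx/dy 0.0011 (np.float32(493.8472), np.float32(262.51608)) [0.15 7.04]
saddle- inner slope dy/dx 0.0016 (np.float32(528.9154), np.float32(136.6302)) [15.32  1.04]
saddle+ inner slope dy/dx 0.0575 (np.float32(527.03534), np.float32(240.05765)) [14.34  3.88]
base near slope dx/dy -0.0096 (np.float32(470.09387), np.float32(212.80923)) [ 4.16 66.67]
base far slope dx/dy -0.0187 (np.float32(587.6701), np.float32(218.66217)) [ 3.29 44.55]
203 [40 43 45 43 46 50 64 84 90 92 91 93 91 91] [92 93 92 93 92 89 76 49 46 48 48 47 50 48 57 65 55 67 93 94 92 88]
208 [40 45 44 44 45 46 55 77 92 91 92 94 91 92] [ 93  94  93 105 125 117  86  56  54  56  53  54  54  54  58  60  52  67
  93  96  93  89]
212 [ 52  53  55  54  54  53  58  78  93  93  93 113 141 141] [141 141 140 141 142 130  87  55  56  55  55  55  55  52  57  63  52  68
  93  92  94  90]
207 [140 124 131 142 139 141 104  49  49  47  49  48  49  48  52  54  54  57
  56  53  53  53  55  54  51  56 120 142 143 141 143 139]
210 [137 129 134 140 140 127  88  48  46  48  50  46  50  50  51  53  55  54
  54  55  53  55  55  54  54  65 122 142 140 140 141 137]
168 [138 137 130 135 139 137 136 108  56  43  41  42  39  40  41  42  40  42
  40  42  43  45  52  54  53  53  54 117 140 139 141 141]
```

Seat is about (529.2,189.5,38) with yaw 0.011. The saddle edges, the cap and the 75 mm lever radius all agree. The blank is at (536.8,-237.8), yaw 0.251, with its top at 104. I'll rise and turn the jaw first.

Call:
{"fn": "send_rows", "kwargs": {"rows": [[-12,0,0,0.11],[-12,0,0,0.11],[-12,0,0,0.11],[-12,0,0,0.11],[-12,0,0,0.11],[-12,0,0,0.11],[-12,0,0,0.11],[-12,0,0,0.11]], "fingers": 1}}

```text
t: 0.77
ee_pos: [265.2, 560.9, 314.1]
orientation: [-0.177, 1.574, 0.154]
ft_force: [0.8, 0.4, -0.4]
width: 87.5
```

```bash
cat > go.py <<'E'
from m import *
import sys
# target x y z yaw(deg of tool z)
def go(x,y,z,yaw=None):
    o=ctrl.get_obs();M=R.from_rotvec(o['orientation']).as_matrix();p=o['ee_pos']
    d=M.T@(np.array([x,y,z])-p); a=np.arctan2(M[1,2],M[0,2])
    print('t %.2f'%o['t'],'p',p,'yaw %.4f'%a,'tilt',M[:,0],'F',o['ft_force'],'w %.1f'%o['width'],'q',o['qpos'])
    print('delta tool',d,'turn %.4f'%(0 if yaw is None else (a-yaw+np.pi/2)%np.pi-np.pi/2))
a=[float(v) for v in sys.argv[1:]]
go(*a)
E
python3 go.py 541.8 -257.2 300 0.251
```

```text
t 0.77 p [265.17 560.85 314.13] yaw 0.2106 tilt [-0.01 -0.02 -1.  ] F [ 0.75  0.38 -0.44] w 87.5 q [ 1.11  0.34  1.54 -0.    1.28  0.9 ]
delta tool [  24.53 -857.56   99.64] turn -0.0404
```

Call:
{"fn": "send_rows", "kwargs": {"rows": [[0,-40,4.6,-0.04],[0,-40,4.6,0],[0,-40,4.6,0],[0,-40,4.6,0],[0,-40,4.6,0],[0,-40,4.6,0],[0,-40,4.6,0],[0,-40,4.6,0],[0,-40,4.6,0],[0,-40,4.6,0]]}}

```text
t: 1.6
ee_pos: [405.2, 176.6, 317.4]
orientation: [-0.208, 1.57, 0.191]
ft_force: [1.5, 0.2, -0.4]
width: 87.7
```

```bash
python3 go.py 541.8 -257.2 300 0.251
```

```text
t 1.60 p [405.17 176.57 317.35] yaw 0.2537 tilt [-0.01 -0.01 -1.  ] F [ 1.46  0.16 -0.44] w 87.7 q [ 0.39  0.04  1.9  -0.01  1.21  0.14]
delta tool [  21.32 -454.     23.56] turn 0.0027
```

Call:
{"fn": "send_rows", "kwargs": {"rows": [[0,-40,2,0],[0,-40,2,0],[0,-40,2,0],[0,-40,2,0],[0,-40,2,0],[0,-40,2,0],[0,-40,2,0],[0,-40,2,0],[2,-40,2,0],[2,-40,2,0]]}}

```text
t: 2.43
ee_pos: [523.4, -223.1, 316.2]
orientation: [-0.206, 1.57, 0.191]
ft_force: [-0.3, 0.2, 0.6]
width: 88.0
```

```bash
python3 go.py 541.8 -257.2 180 0.251
```

```text
t 2.43 p [ 523.41 -223.06  316.18] yaw 0.2525 tilt [-0.01 -0.01 -1.  ] F [-0.33  0.23  0.64] w 88.0 q [-0.42  0.25  1.66 -0.01  1.24 -0.67]
delta tool [136.39 -36.53  10.63] turn 0.0015
```

Call:
{"fn": "send_rows", "kwargs": {"rows": [[20,-18,5,0],[25,-18,5,0],[25,0,0,0],[25,0,0,0],[25,0,0,0],[16,0,0,0],[0,0,0,0]]}}

```text
t: 3.02
ee_pos: [542.9, -270.0, 173.0]
orientation: [-0.199, 1.57, 0.18]
ft_force: [0.3, -0.6, -0.1]
width: 87.9
```

```bash
python3 go.py 541.8 -257.2 140 0.251; python3 - <<'E'
from m import *
for n in('top','side'):
    d=snap(n,n+'1')
a=cv2.imread('pics/top1.png')[150:250,250:380];b=cv2.imread('pics/side1.png')[140:240,200:330]
cv2.imwrite('pics/c1.png',np.hstack([cv2.resize(i,(400,308),interpolation=3) for i in(a,b)]))
E
```

```text
t 3.02 p [ 542.91 -269.97  173.  ] yaw 0.2417 tilt [-0.01 -0.01 -1.  ] F [ 0.34 -0.55 -0.12] w 87.9 q [-0.47  0.46  1.71 -0.02  0.98 -0.71]
delta tool [32.84 13.03  2.27] turn -0.0093
```

View pics/c1.png

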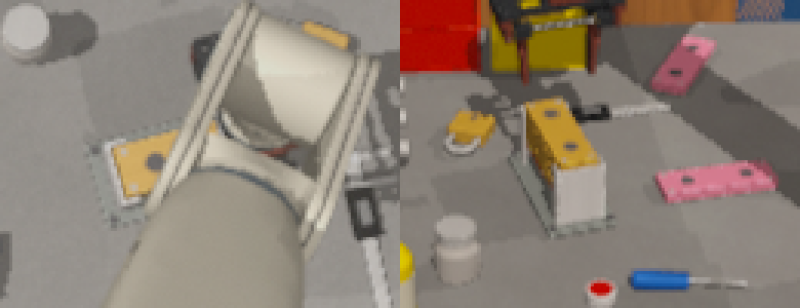

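The side view shows the fingers straddling the stack, with the blank clear below. I'll cross-check the top height from the side view while descending.

```bash
python3 - <<'E'
from m import *
s=L('side0.npz');t=L('top0.npz');C=cloud(s)
c,sn=np.cos(.251),np.sin(.251)
for nm,d in(('side',s),('top',t)):
    C=cloud(d);dx=C[...,0]-536.8;dy=C[...,1]+237.8
    bx=dx*c+dy*sn;by=-dx*sn+dy*c
    m=(abs(bx)<18)&(abs(by)<70)&(C[...,2]>92)&(C[...,2]<125)
    print(nm,m.sum(),np.median(C[m][:,2]),C[m][:,2].mean())
# reproject assumed top corners into side
for x,y in((28,85),(-28,85),(28,-85),(-28,-85)):
    print(proj(s,[536.8+x*c-y*sn,-237.8+x*sn+y*c,104]))
H=hsv(s);m=(abs(H[...,0].astype(int)-20)<8)&(H[...,1]>110)&(H[...,2]>140)
m[:165]=0;m[225:]=0;m[:,:235]=0;m[:,280:]=0
k=np.argwhere(m);print(cv2.boxPoints(cv2.minAreaRect(k[:,::-1].astype(np.float32))),k.min(0),k.max(0))
E
python3 go.py 541.8 -257.2 92 0.251
```

```text
side 151 104.35921299835377 104.33958595496233
top 450 105.1777956992994 104.9712678541025
[252.79 193.62]
[265.5  191.44]
[241.01 173.48]
[252.98 171.59]
[[240.7 174.1]
 [256.3 168.9]
 [264.2 192.6]
 [248.6 197.8]] [172 241] [196 263]
t 3.12 p [ 544.49 -270.54  176.12] yaw 0.2419 tilt [-0.   -0.01 -1.  ] F [ 0.41  0.04 -0.68] w 88.0 q [-0.47  0.45  1.71 -0.02  0.98 -0.71]
delta tool [83.92 14.75  1.08] turn -0.0091
```

Call:
{"fn": "send_rows", "kwargs": {"rows": [[8,7,2,-0.01],[8,6,1,0],[8,1,0,0],[8,0,0,0],[6,0,0,0]]}}

```text
t: 3.53
ee_pos: [547.8, -256.2, 141.3]
orientation: [-0.215, 1.556, 0.183]
ft_force: [0.4, -0.2, -0.2]
width: 88.0
```

```bash
python3 go.py 541.8 -257.2 92 0.251
```

```text
t 3.53 p [ 547.76 -256.22  141.32] yaw 0.2542 tilt [ 0.01 -0.02 -1.  ] F [ 0.37 -0.18 -0.2 ] w 88.0 q [-0.45  0.49  1.74 -0.02  0.9  -0.69]
delta tool [49.28  1.57 -6.14] turn 0.0032
```

Call:
{"fn": "send_rows", "kwargs": {"rows": [[8,1,-4,0],[8,0,-2,0],[8,0,0,0],[6,0,0,0],[0,0,0,0]]}}

```text
t: 3.95
ee_pos: [540.5, -257.2, 106.7]
orientation: [-0.215, 1.558, 0.184]
ft_force: [-0.4, 0.3, 0.2]
width: 87.7
```

```bash
python3 go.py 541.8 -257.2 92 0.251
```

```text
t 3.95 p [ 540.5  -257.15  106.72] yaw 0.2544 tilt [ 0.01 -0.02 -1.  ] F [-0.35  0.26  0.16] w 87.7 q [-0.46  0.53  1.77 -0.02  0.83 -0.7 ]
delta tool [14.73 -0.08  1.23] turn 0.0034
```

Call:
{"fn": "send_rows", "kwargs": {"rows": [[6,0,1,0],[5,0,0,0],[2,0,0,0],[0,0,0,0]]}}

```text
t: 4.28
ee_pos: [541.8, -257.5, 92.0]
orientation: [-0.214, 1.558, 0.184]
ft_force: [0.0, 0.4, -0.5]
width: 87.5
```

```bash
python3 go.py 541.8 -257.2 92 0.251
```

```text
t 4.28 p [ 541.84 -257.55   92.02] yaw 0.2539 tilt [ 0.01 -0.02 -1.  ] F [ 0.03  0.41 -0.53] w 87.5 q [-0.46  0.55  1.77 -0.02  0.8  -0.7 ]
delta tool [0.01 0.35 0.04] turn 0.0029
```

Call:
{"fn": "send_rows", "kwargs": {"rows": [[0,0,0,0],[0,0,0,0],[0,0,0,0],[0,0,0,0],[0,0,0,0],[0,0,0,0],[0,0,0,0],[0,0,0,0]], "fingers": 0}}

```text
t: 4.95
ee_pos: [543.0, -257.8, 93.3]
orientation: [-0.216, 1.556, 0.183]
ft_force: [0.1, -0.6, 0.1]
width: 55.7
```

```bash
python3 go.py 541.8 -257.2 92 0.251
```

```text
t 4.95 p [ 542.96 -257.83   93.32] yaw 0.2543 tilt [ 0.01 -0.02 -1.  ] F [ 0.07 -0.6   0.08] w 55.7 q [-0.46  0.55  1.77 -0.02  0.8  -0.7 ]
delta tool [ 1.3   0.93 -0.97] turn 0.0033
```

Width 55.7, so it's gripped. Now a gentle lift.

Call:
{"fn": "send_rows", "kwargs": {"rows": [[-4,0,0,0],[-6,0,0,0],[-8,0,0,0],[-10,0,0,0],[-12,0,0,0],[-12,0,0,0],[-12,0,0,0],[0,0,0,0],[0,0,0,0]]}}

```text
t: 5.7
ee_pos: [541.3, -256.2, 164.7]
orientation: [-0.215, 1.557, 0.183]
ft_force: [-0.7, 0.5, -3.7]
width: 55.6
```

```bash
python3 go.py 541.8 -257.2 160 0.251; python3 - <<'E'
from m import *
for n in('top','side'):
    d=snap(n,n+'2')
a=cv2.imread('pics/top2.png')[150:250,250:380];b=cv2.imread('pics/side2.png')[140:240,200:330]
cv2.imwrite('pics/c2.png',np.hstack([cv2.resize(i,(400,308),interpolation=3) for i in(a,b)]))
E
```

```text
t 5.70 p [ 541.33 -256.17  164.74] yaw 0.2540 tilt [ 0.01 -0.02 -1.  ] F [-0.74  0.53 -3.74] w 55.6 q [-0.45  0.45  1.74 -0.02  0.93 -0.7 ]
delta tool [ 4.77 -1.02  0.18] turn 0.0030
```

View pics/c2.png

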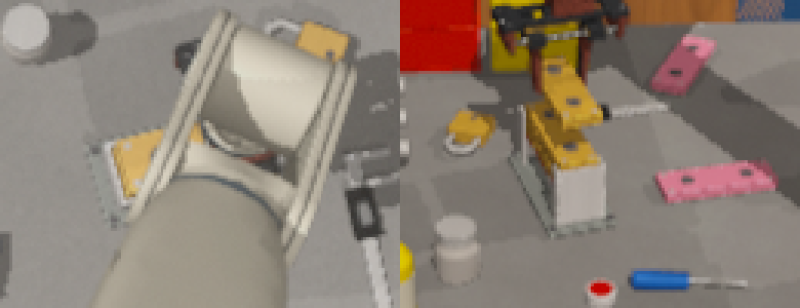

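The side view shows one blank lifted at about (570,95) in the crop and the next risen into place at (570,150). Now the transfer.

```bash
python3 go.py 530 105 180 0.011; python3 - <<'E'
from m import *
s=L('side2.npz');C=cloud(s);H=hsv(s)
m=(abs(H[...,0].astype(int)-20)<8)&(H[...,1]>110)&(C[...,2]>160)&(C[...,2]<195)&(C[...,0]>470)&(C[...,0]<620)&(C[...,1]<-130)&(C[...,1]>-340)
P=C[m];c,sn=np.cos(.251),np.sin(.251)
dx=P[:,0]-536.8;dy=P[:,1]+237.8;by=-dx*sn+dy*c;bx=dx*c+dy*sn
for lo in range(-90,90,30):
    k=(by>lo)&(by<lo+30);print(lo,k.sum(),np.median(P[k][:,2]) if k.any() else '',np.median(bx[k]) if k.any() else '')
E
```

```text
t 5.80 p [ 541.33 -256.13  164.1 ] yaw 0.2541 tilt [ 0.01 -0.02 -1.  ] F [-0.2   0.58 -3.1 ] w 55.5 q [-0.45  0.45  1.74 -0.02  0.93 -0.7 ]
delta tool [-22.97 351.98  79.84] turn 0.2431
-90 24 174.60895059687846 -5.512798738987543
-60 29 176.52420056795393 -6.3014063193230925
-30 53 176.24278756032265 -1.03252066152071
0 52 174.4774883481038 2.91326252051244
30 49 175.4910428078275 9.25377103195537
60 78 173.65402437561602 5.999576736773217
```

Call:
{"fn": "send_rows", "kwargs": {"rows": [[-3,5,0,0],[-3,10,0,0],[-2,15,0,0.03],[-2,20,0,0.03],[-2,20,0,0.03],[-2,20,0,0.03],[0,20,0,0.03],[0,20,0,0.03],[0,20,0,0.03],[0,20,0,0.03]]}}

```text
t: 6.63
ee_pos: [508.1, -78.2, 171.6]
orientation: [-0.011, 1.574, -0.014]
ft_force: [-0.7, -0.1, -1.1]
width: 55.7
```

```bash
python3 go.py 530 105 180 0.011
```

```text
t 6.63 p [508.12 -78.17 171.62] yaw -0.0016 tilt [-0.   -0.02 -1.  ] F [-0.68 -0.06 -1.14] w 55.7 q [-0.17  0.33  1.91 -0.02  0.9  -0.15]
delta tool [-11.36 183.04  21.55] turn -0.0126
```

Call:
{"fn": "send_rows", "kwargs": {"rows": [[-1,20,3,-0.01],[-1,20,3,0],[-1,20,3,0],[-1,20,3,0],[-1,20,3,0],[-1,20,2,0],[0,20,2,0],[0,15,1,0],[0,10,0,0],[0,5,0,0]]}}

```text
t: 7.47
ee_pos: [516.6, 109.1, 171.9]
orientation: [-0.021, 1.586, -0.002]
ft_force: [0.6, -0.6, -3.9]
width: 55.6
```

```bash
python3 go.py 530 105 120 0.011
```

```text
t 7.47 p [516.63 109.11 171.95] yaw 0.0119 tilt [-0.02 -0.01 -1.  ] F [ 0.58 -0.64 -3.87] w 55.6 q [ 0.19  0.36  1.87 -0.01  0.93  0.19]
delta tool [51.79 -3.51 14.14] turn 0.0009
```

Call:
{"fn": "send_rows", "kwargs": {"rows": [[10,-2,5,0],[15,-2,5,0],[15,0,4,0],[15,0,0,0],[10,0,0,0],[5,0,0,0],[0,0,0,0]]}}

```text
t: 8.05
ee_pos: [529.5, 101.7, 95.7]
orientation: [-0.023, 1.588, -0.003]
ft_force: [-0.6, -0.7, -3.0]
width: 55.8
```

```bash
python3 - <<'E'
from m import *
for n in('top','side'):
    d=snap(n,n+'3')
a=cv2.imread('pics/top3.png')[160:260,110:240];b=cv2.imread('pics/side3.png')[200:300,200:330]
cv2.imwrite('pics/c3.png',np.hstack([cv2.resize(i,(400,308),interpolation=3) for i in(a,b)]))
E
python3 go.py 530 105 56 0.011
```

```text
t 8.15 p [530.19 102.04  96.99] yaw 0.0127 tilt [-0.01 -0.02 -1.  ] F [ 0.06 -0.03 -3.14] w 55.3 q [ 0.18  0.49  1.89 -0.02  0.78  0.18]
delta tool [40.93  3.6   0.47] turn 0.0017
```

View pics/c3.png

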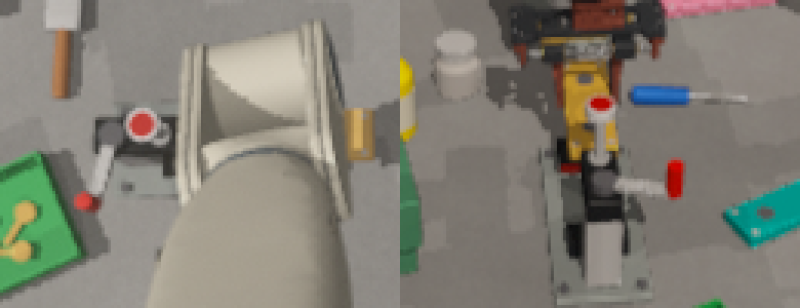

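Top view: the blank's -y end shows at crop (360,133). Side view: the blank lies in line with the fixture, its front end just short of the stop. I'll check its axis and end position.

```bash
python3 - <<'E'
from m import *
d=L('top3.npz');H=hsv(d);m=(abs(H[...,0].astype(int)-20)<8)&(H[...,1]>110)
m[:180]=0;m[230:]=0;m[:,:215]=0;m[:,240:]=0
k=np.argwhere(m);W=np.array([world(d,u,v,108) for v,u in k])
print(len(k),W.min(0),W.max(0),W.mean(0)); 
for u in sorted(set(k[:,1])): q=k[k[:,1]==u][:,0];print(u,q.min(),q.max(),world(d,u,q.mean(),108)[:2])
d=L('side3.npz');C=cloud(d);H=hsv(d)
m=(abs(H[...,0].astype(int)-20)<8)&(H[...,1]>110)&(C[...,2]>92)&(C[...,2]<120)&(C[...,0]>480)&(C[...,0]<580)&(C[...,1]<260)&(C[...,1]>20)
P=C[m];print(np.percentile(P,[1,50,99],axis=0))
for lo in range(80,230,25):
    q=P[(P[:,1]>lo)&(P[:,1]<lo+25)];print(lo,len(q),np.median(q[:,2]) if len(q) else '',(q[:,0].min(),q[:,0].max()) if len(q) else '')
E
```

```text
116 [502.16  38.41 108.  ] [553.03  65.24 108.  ] [528.24  51.59 108.  ]
222 196 201 [544.92  65.21]
223 196 211 [527.69  61.93]
224 196 211 [527.64  58.59]
225 196 211 [527.58  55.25]
226 196 211 [527.53  51.91]
227 199 211 [526.47  48.58]
228 199 211 [526.41  45.24]
229 196 211 [528.74  41.89]
230 196 211 [527.31  38.56]
[[502.99  39.69  97.55]
 [538.83 114.51 107.03]
 [558.13 209.53 113.01]]
80 59 107.02699844087329 (np.float64(501.595685045247), np.float64(554.14910403074))
105 37 106.81166029096357 (np.float64(524.6388558673323), np.float64(558.5490712541122))
130 26 106.56024519644154 (np.float64(502.8298039772187), np.float64(557.3659225305889))
155 44 108.50786891686494 (np.float64(503.4236975292341), np.float64(558.0443310829153))
180 52 106.80887599423329 (np.float64(502.23007571335825), np.float64(556.958555742509))
205 11 104.31299309533733 (np.float64(504.13517537632663), np.float64(557.410554056911))
```

Axis and end agree with the TCP to 1–2 mm. Lowering to the sliding height.

Call:
{"fn": "send_rows", "kwargs": {"rows": [[8,0,0,0],[10,0,0,0],[10,0,0,0],[10,0,0,0],[5,0,0,0],[0,0,0,0]]}}

```text
t: 8.65
ee_pos: [531.6, 101.5, 52.1]
orientation: [-0.022, 1.58, -0.002]
ft_force: [-0.3, 1.2, -2.1]
width: 55.6
```

```bash
python3 go.py 529.4 169.5 52 0.011
```

```text
t 8.65 p [531.6  101.53  52.08] yaw 0.0127 tilt [-0.01 -0.01 -1.  ] F [-0.28  1.17 -2.13] w 55.6 q [ 0.17  0.56  1.9  -0.02  0.69  0.18]
delta tool [-0.91 67.99 -1.33] turn 0.0017
```

Call:
{"fn": "send_rows", "kwargs": {"rows": [[0,5,0,0],[0,8,0,0],[0,10,0,0],[0,10,0,0],[0,10,0,0],[0,10,0,0],[0,7,0,0],[0,4,0,0],[0,0,0,0]]}}

```text
t: 9.4
ee_pos: [531.3, 174.6, 51.8]
orientation: [-0.022, 1.579, 0.001]
ft_force: [-0.6, 0.7, -3.0]
width: 55.4
```

```bash
python3 go.py 529.4 169.5 52 0.011;python3 - <<'E'
from m import *
for n in('top','side'):
    d=snap(n,n+'4')
a=cv2.imread('pics/top4.png')[160:260,110:240];b=cv2.imread('pics/side4.png')[200:300,200:330]
cv2.imwrite('pics/c4.png',np.hstack([cv2.resize(i,(400,308),interpolation=3) for i in(a,b)]))
d=L('top4.npz');H=hsv(d);m=(abs(H[...,0].astype(int)-20)<8)&(H[...,1]>110)
m[:180]=0;m[230:]=0;m[:,:190]=0;m[:,240:]=0
k=np.argwhere(m)
for u in sorted(set(k[:,1])): q=k[k[:,1]==u][:,0];print(u,q.min(),q.max(),world(d,u,q.mean(),63)[:2])
E
```

```text
t 9.40 p [531.29 174.59  51.82] yaw 0.0145 tilt [-0.01 -0.01 -1.  ] F [-0.61  0.74 -2.98] w 55.4 q [ 0.3   0.58  1.86 -0.02  0.71  0.3 ]
delta tool [-0.1  -5.06 -1.96] turn 0.0035
199 198 200 [550.48 148.84]
200 197 210 [537.38 145.33]
201 197 212 [532.03 141.86]
202 197 212 [531.19 138.41]
203 197 212 [531.13 134.96]
204 197 212 [531.08 131.51]
205 197 213 [529.29 128.06]
206 197 213 [527.93 124.61]
207 197 213 [527.15 121.16]
208 197 213 [528.17 117.71]
209 197 213 [528.83 114.27]
210 197 212 [530.74 110.82]
```

View pics/c4.png

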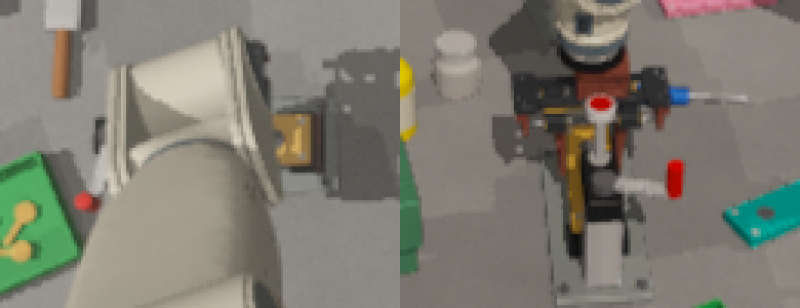

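In the top view, the blank's -y end (crop ~(290,140)) lies over the -y saddle, about 4.5 mm too far to +y. Correcting, then lowering.

Call:
{"fn": "send_rows", "kwargs": {"rows": [[0,-3,-1,0],[0,-2,-1,0],[0,0,0,0]]}}

```text
t: 9.75
ee_pos: [528.8, 167.2, 51.7]
orientation: [-0.022, 1.58, -0.001]
ft_force: [0.1, -0.2, -2.5]
width: 56.0
```

```bash
python3 go.py 529.6 169.6 45 0.011
```

```text
t 9.75 p [528.8  167.16  51.7 ] yaw 0.0133 tilt [-0.01 -0.01 -1.  ] F [ 0.05 -0.18 -2.51] w 56.0 q [ 0.29  0.58  1.87 -0.02  0.71  0.29]
delta tool [6.65 2.53 0.89] turn 0.0023
```

Call:
{"fn": "send_rows", "kwargs": {"rows": [[2,2,0.7,0],[3,0,0,0],[2,0,0,0],[0,0,0,0]]}}

```text
t: 10.08
ee_pos: [529.5, 167.8, 44.0]
orientation: [-0.02, 1.58, -0.003]
ft_force: [0.6, 0.2, -2.4]
width: 56.1
```

```bash
python3 go.py 529.6 169.6 35 0.011; python3 - <<'E'
from m import *
d=snap('top','top5');H=hsv(d);m=(abs(H[...,0].astype(int)-20)<8)&(H[...,1]>110)
m[:180]=0;m[230:]=0;m[:,:190]=0;m[:,240:]=0
k=np.argwhere(m)
for u in sorted(set(k[:,1])): q=k[k[:,1]==u][:,0];print(u,q.min(),q.max(),world(d,u,q.mean(),55)[:2])
cv2.imwrite('pics/c5.png',cv2.resize(cv2.imread('pics/top5.png')[180:230,185:235],(600,600),interpolation=3))
print(cv2.cvtColor(d['img'],cv2.COLOR_RGB2GRAY)[206,200:222])
E
```

```text
t 10.08 p [529.53 167.75  44.04] yaw 0.0109 tilt [-0.01 -0.01 -1.  ] F [ 0.6   0.16 -2.36] w 56.1 q [ 0.29  0.59  1.87 -0.02  0.69  0.29]
delta tool [9.01 1.98 0.17] turn -0.0001
202 198 210 [542.1  139.57]
203 198 212 [531.57 136.07]
204 198 213 [528.61 132.59]
205 198 213 [528.55 129.12]
206 198 213 [528.49 125.66]
207 198 213 [528.44 122.19]
208 198 213 [528.38 118.72]
209 198 213 [528.32 115.26]
210 201 213 [527.22 111.79]
211 198 213 [528.21 108.33]
212 198 213 [528.15 104.86]
213 199 213 [526.36 101.4 ]
[ 92  96 101 105 110 118 121 144 172 164 140 123 115  91  49  64  93  92
  90  87  83  89]
```

View pics/c5.png

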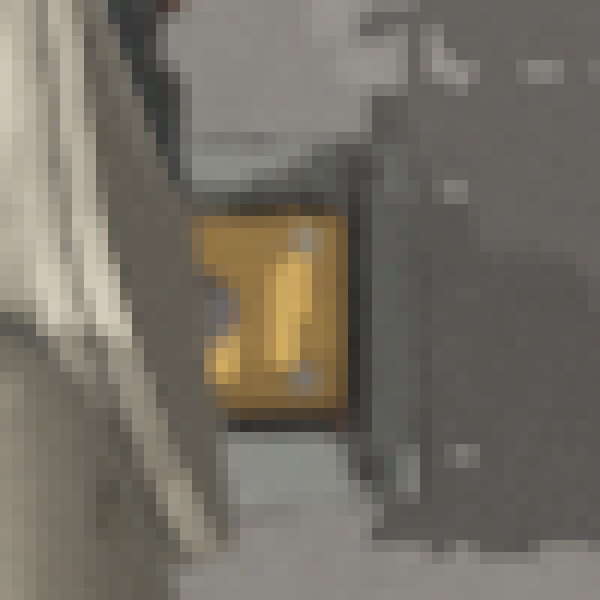

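The blank's end is about 3–4 mm too near the -y end lip (dark strip at px ~214). Shifting +3 before lowering.

Call:
{"fn": "send_rows", "kwargs": {"rows": [[0,3,0.5,0],[0,0,0,0]]}}

```text
t: 10.3
ee_pos: [530.1, 170.9, 43.9]
orientation: [-0.02, 1.58, -0.003]
ft_force: [-0.5, 0.1, -2.5]
width: 55.5
```

```bash
python3 go.py 529.6 170.9 35 0.011; python3 - <<'E'
from m import *
d=snap('top','top6');H=hsv(d)
print(d['img'][203:210,207:219].astype(int).sum(2)//3)
print(d['img'][206,207:219])
print((d['img'][194:217,208:212].astype(int).sum(2)//3).T)
print(world(d,211.5,206,54),world(d,212.5,206,54))
E
```

```text
t 10.30 p [530.07 170.89  43.91] yaw 0.0106 tilt [-0.01 -0.01 -1.  ] F [-0.48  0.06 -2.53] w 55.5 q [ 0.3   0.59  1.87 -0.02  0.69  0.3 ]
delta tool [ 8.91  0.14 -0.39] turn -0.0004
[[130 144 109 110 106  94  66  44  66  90  89  89]
 [146 145 112 108 105  92  66  44  63  89  90  87]
 [156 146 114 109 108  91  66  46  62  90  89  88]
 [157 146 110 113 109  94  68  44  66  91  89  90]
 [158 153 135 112 108  95  66  44  67  91  91  88]
 [159 157 145 112 108  94  67  47  64  88  88  90]
 [159 157 146 105 101  88  66  43  64  91  89  91]]
[[207 169  97]
 [193 157  90]
 [148 116  68]
 [149 120  71]
 [144 115  68]
 [121  96  65]
 [ 79  67  60]
 [ 47  43  42]
 [ 68  67  63]
 [ 93  93  88]
 [ 91  92  86]
 [ 92  92  88]]
[[ 89  89  70  75 105 119 120 112 131 144 145 146 146 153 157 157 135 108
  104  86  59  53 115]
 [ 90  88  66  74 107 126 127 118 110 109 112 114 110 135 145 146 131 115
  107  85  59  53 114]
 [ 89  83  63  72 104 122 120 114 111 110 108 109 113 112 112 105 105 111
  108  85  57  57 116]
 [ 89  85  63  71  98 107 106 106 106 106 105 108 109 108 108 101  97  98
   98  84  56  55 105]]
[526.56 106.71  54.  ] [526.51 103.25  54.  ]
```

Call:
{"fn": "send_rows", "kwargs": {"rows": [[2,0.7,0.6,0],[3,0,0,0],[1,0,0,0]]}}

```text
t: 10.6
ee_pos: [530.9, 171.8, 37.8]
orientation: [-0.02, 1.579, -0.002]
ft_force: [0.8, 0.6, -3.4]
width: 55.5
```

```bash
python3 go.py 530.2 171.3 35 0.011
```

```text
t 10.60 p [530.86 171.79  37.82] yaw 0.0113 tilt [-0.01 -0.01 -1.  ] F [ 0.76  0.62 -3.41] w 55.5 q [ 0.3   0.61  1.86 -0.02  0.68  0.3 ]
delta tool [ 2.83 -0.44 -0.64] turn 0.0003
```

Call:
{"fn": "send_rows", "kwargs": {"rows": [[1.5,0,0,0],[1,0,0,0]]}}

```text
t: 10.77
ee_pos: [530.7, 171.8, 34.8]
orientation: [-0.02, 1.58, -0.002]
ft_force: [-0.0, -0.1, -3.0]
width: 55.7
```

```bash
python3 go.py 530.2 171.3 34 0.011
```

```text
t 10.77 p [530.74 171.76  34.84] yaw 0.0114 tilt [-0.01 -0.01 -1.  ] F [-0.   -0.07 -2.99] w 55.7 q [ 0.3   0.61  1.86 -0.02  0.68  0.3 ]
delta tool [ 0.85 -0.45 -0.53] turn 0.0004
```

Call:
{"fn": "send_rows", "kwargs": {"rows": [[0.8,0,0,0],[0,0,0,0]]}}

```text
t: 10.93
ee_pos: [530.7, 171.8, 34.0]
orientation: [-0.021, 1.58, -0.003]
ft_force: [0.0, 0.3, -0.3]
width: 55.4
```

```bash
python3 go.py 530.2 171.3 34 0.011
```

```text
t 10.93 p [530.67 171.78  34.04] yaw 0.0114 tilt [-0.01 -0.01 -1.  ] F [ 0.03  0.34 -0.29] w 55.4 q [ 0.3   0.61  1.86 -0.02  0.68  0.3 ]
delta tool [ 0.05 -0.47 -0.48] turn 0.0004
```

Contact: the load is off the wrist. Release.

Call:
{"fn": "send_rows", "kwargs": {"rows": [[0,0,0,0],[0,0,0,0],[0,0,0,0],[0,0,0,0],[0,0,0,0]], "fingers": 1}}

```text
t: 11.35
ee_pos: [532.0, 172.1, 35.0]
orientation: [-0.02, 1.577, -0.002]
ft_force: [0.1, -0.2, 0.4]
width: 85.2
```

```bash
python3 go.py 530.2 110 250 0.011
```

```text
t 11.35 p [531.96 172.09  34.98] yaw 0.0112 tilt [-0.01 -0.01 -1.  ] F [ 0.06 -0.22  0.43] w 85.2 q [ 0.3   0.61  1.86 -0.02  0.68  0.3 ]
delta tool [-214.13  -65.02   -3.82] turn 0.0002
```

Call:
{"fn": "send_rows", "kwargs": {"rows": [[-5,0,0,0],[-10,0,0,0],[-20,-5,0,0],[-25,-10,0,0],[-30,-10,0,0],[-30,-10,0,0],[-30,-15,0,0],[-30,-15,0,0],[-30,-15,0,0],[-30,-15,0,0]]}}

```text
t: 12.18
ee_pos: [530.2, 78.5, 287.2]
orientation: [-0.025, 1.586, -0.0]
ft_force: [0.7, 0.2, -0.3]
width: 88.1
```

```bash
python3 - <<'E'
from m import *
for n in('top','side'):
    d=snap(n,n+'7')
a=cv2.imread('pics/top7.png')[160:260,110:240];b=cv2.imread('pics/side7.png')[200:300,200:330]
cv2.imwrite('pics/c7.png',np.hstack([cv2.resize(i,(400,308),interpolation=3) for i in(a,b)]))
E
python3 go.py 530 100 300 0.011
```

```text
t 12.28 p [533.58  77.91 291.19] yaw 0.0136 tilt [-0.01 -0.02 -1.  ] F [ 0.72  0.38 -0.99] w 87.9 q [ 0.13  0.22  1.75 -0.02  1.18  0.12]
delta tool [-9.13 22.   -3.33] turn 0.0026
```

View pics/c7.png

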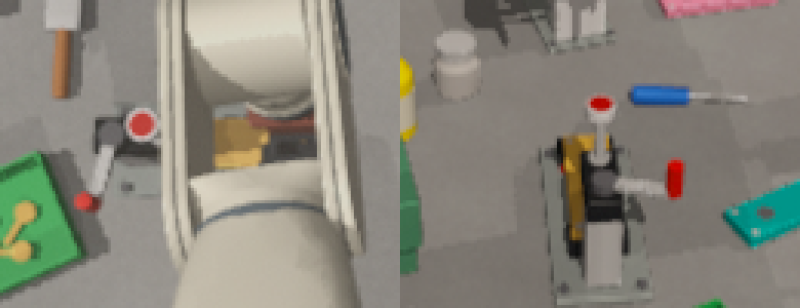

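Side view: the blank lies between the saddles and the stop is still raised. I'll move aside with closed fingers for a clear top view.

Call:
{"fn": "send_rows", "kwargs": {"rows": [[-2,38,-15,0],[-2,38,-15,0],[-2,38,-15,0],[-2,38,-15,0],[-2,38,-15,0],[-2,38,-15,0],[-2,38,-15,0],[-2,38,-15,0],[-2,38,-15,0]], "fingers": 0}}

```text
t: 13.03
ee_pos: [392.7, 419.8, 309.1]
orientation: [-0.01, 1.569, -0.013]
ft_force: [1.1, 0.9, -1.0]
width: 31.4
```

```bash
python3 - <<'E'
from m import *
for n in('top','side'):
    d=snap(n,n+'8')
a=cv2.imread('pics/top8.png')[160:260,110:240];b=cv2.imread('pics/side8.png')[200:300,200:330]
cv2.imwrite('pics/c8.png',np.hstack([cv2.resize(i,(400,308),interpolation=3) for i in(a,b)]))
d=L('top8.npz');H=hsv(d);m=(abs(H[...,0].astype(int)-20)<8)&(H[...,1]>110)
m[:180]=0;m[230:]=0;m[:,:160]=0;m[:,240:]=0
k=np.argwhere(m)
for u in sorted(set(k[:,1])): q=k[k[:,1]==u][:,0];print(u,q.min(),q.max(),world(d,u,q.mean(),46)[:2])
g=cv2.cvtColor(d['img'],cv2.COLOR_RGB2GRAY)
print(g[203:210,205:219])
C=cloud(d);c=C[m];print('z',np.median(c[:,2]));
for lo in range(100,245,30):
    q=c[(c[:,1]>lo)&(c[:,1]<lo+30)];print(lo,len(q),q[:,2].mean() if len(q) else '')
E
python3 go.py 528.4 259.3 240 0.011
```

```text
163 211 214 [507.51 276.64]
164 210 214 [509.2  273.18]
165 210 214 [509.15 269.69]
166 210 214 [509.09 266.2 ]
167 210 214 [509.04 262.71]
168 210 214 [508.98 259.22]
169 199 214 [528.2 256. ]
170 199 214 [528.14 252.5 ]
171 199 214 [528.09 249.01]
172 199 214 [527.62 245.51]
173 198 214 [529.73 242.04]
174 199 214 [526.55 238.51]
175 199 214 [526.49 235.02]
176 199 213 [528.39 231.55]
177 199 214 [526.95 228.04]
178 199 214 [527.57 224.55]
179 199 214 [527.63 221.06]
180 199 213 [529.33 217.58]
181 199 214 [527.52 214.07]
182 199 214 [527.46 210.58]
183 199 214 [527.41 207.09]
184 199 214 [527.35 203.6 ]
185 199 214 [527.29 200.1 ]
186 199 213 [528.99 196.63]
187 199 213 [528.93 193.14]
188 199 213 [528.88 189.64]
189 199 213 [528.82 186.15]
190 199 213 [528.77 182.66]
191 198 213 [530.46 179.18]
192 198 213 [530.41 175.69]
193 198 213 [530.35 172.2 ]
194 198 213 [530.29 168.71]
195 198 213 [530.24 165.22]
196 198 213 [530.18 161.73]
197 198 213 [530.12 158.24]
198 198 213 [530.07 154.75]
199 198 213 [530.01 151.26]
200 198 213 [529.95 147.77]
201 198 213 [529.9  144.28]
202 198 21
[... 349 characters left out ...]
91  89]
 [124 122 135 156 164 166 140 111  68  46  65  93  93  90]
 [123 126 134 151 150 142 120 100  70  47  67  93  94  93]
 [122 117 117 116 117 116 113  97  69  48  66  95  94  94]
 [115 111 111 110 111 111 108  91  66  47  67  92  95  92]
 [110 112 112 110 111 111 108  94  70  46  66  93  93  91]
 [111 110 110 110 111 111 105  93  69  48  66  93  93  92]]
z 45.88210887690468
100 100 46.337329796098956
130 107 45.7161830289781
160 135 46.30909789223864
190 130 44.80694588595283
220 107 44.03847640163834
t 13.13 p [391.62 422.83 309.08] yaw 0.0028 tilt [ 0.   -0.01 -1.  ] F [ 0.23  0.4  -0.51] w 22.9 q [ 0.81  0.27  1.65 -0.01  1.23  0.81]
delta tool [  71.34 -163.01  136.23] turn -0.0082
```

View pics/c8.png

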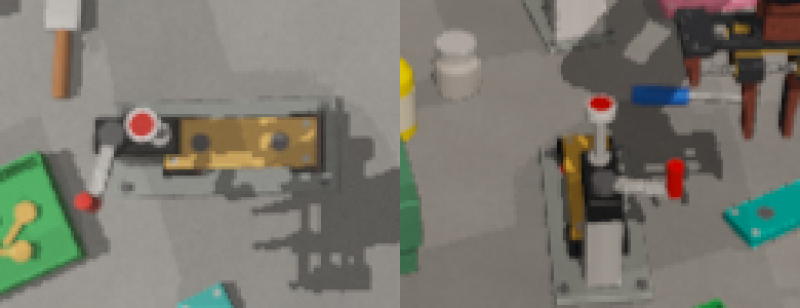

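The blank is seated: it spans y 104–275, centre about (529,190), top at z≈46. Now over the stop cap.

Call:
{"fn": "send_rows", "kwargs": {"rows": [[0,-25,21,0],[0,-30,25,0],[10,-30,25,0],[10,-30,25,0],[10,-28,24,0],[10,-20,16,0],[0,0,0,0],[0,0,0,0]]}}

```text
t: 13.8
ee_pos: [529.3, 254.9, 269.0]
orientation: [-0.022, 1.572, -0.0]
ft_force: [-0.6, 0.2, -0.4]
width: 0.6
```

```bash
python3 go.py 528.3 259.1 224 0.011
```

```text
t 13.80 p [529.26 254.86 269.05] yaw 0.0134 tilt [-0.   -0.01 -1.  ] F [-0.56  0.21 -0.37] w 0.6 q [ 0.43  0.32  1.67 -0.01  1.16  0.43]
delta tool [44.99  4.88 -0.86] turn 0.0024
```

Call:
{"fn": "send_rows", "kwargs": {"rows": [[10,2,-0.5,0],[12,2,-0.4,0],[12,0.5,0,0],[8,0,0,0],[2,0,0,0],[0,0,0,0]]}}

```text
t: 14.3
ee_pos: [524.1, 262.9, 221.3]
orientation: [-0.024, 1.573, 0.004]
ft_force: [-0.6, -0.0, 0.1]
width: 0.6
```

```bash
python3 go.py 528.3 259.1 174 0.011
```

```text
t 14.30 p [524.07 262.92 221.28] yaw 0.0178 tilt [-0.   -0.01 -1.  ] F [-0.57 -0.02  0.08] w 0.6 q [ 0.45  0.37  1.71 -0.01  1.06  0.44]
delta tool [47.31 -3.27  4.26] turn 0.0068
```

Centre up, then press down.

Call:
{"fn": "send_rows", "kwargs": {"rows": [[0,-3,4,0],[3,0,0,0],[5,0,0,0],[5,0,0,0]]}}

```text
t: 14.63
ee_pos: [528.4, 261.4, 209.6]
orientation: [-0.025, 1.571, 0.007]
ft_force: [-2.3, -0.9, 4.7]
width: 0.5
```

```bash
python3 go.py 528.3 259.1 174 0.011
```

```text
t 14.63 p [528.44 261.42 209.57] yaw 0.0202 tilt [ 0.   -0.01 -1.  ] F [-2.27 -0.86  4.67] w 0.5 q [ 0.44  0.39  1.72 -0.01  1.04  0.43]
delta tool [35.59 -1.9  -0.18] turn 0.0092
```

Call:
{"fn": "send_rows", "kwargs": {"rows": [[5,-0.5,0,0],[5,-0.5,0,0],[5,0,0,0],[5,0,0,0],[4,0,0,0],[3,0,0,0]]}}

```text
t: 15.13
ee_pos: [528.8, 261.0, 180.7]
orientation: [-0.022, 1.569, 0.008]
ft_force: [-1.2, 0.5, 3.0]
width: 0.4
```

```bash
python3 go.py 528.3 259.1 174 0.011
```

```text
t 15.13 p [528.78 260.99 180.72] yaw 0.0193 tilt [ 0.   -0.01 -1.  ] F [-1.19  0.45  3.  ] w 0.4 q [ 0.44  0.42  1.74 -0.01  0.98  0.43]
delta tool [ 6.74 -1.82 -0.53] turn 0.0083
```

Call:
{"fn": "send_rows", "kwargs": {"rows": [[2,0,0,0],[2,0,0,0],[1,0,0,0]]}}

```text
t: 15.38
ee_pos: [528.8, 261.0, 174.5]
orientation: [-0.022, 1.57, 0.008]
ft_force: [-1.0, 1.1, 3.5]
width: 0.6
```

Call:
{"fn": "send_rows", "kwargs": {"rows": [[1,0,0,0],[1,0,0,0]]}}

```text
t: 15.55
ee_pos: [528.9, 261.1, 174.3]
orientation: [-0.022, 1.57, 0.008]
ft_force: [-5.5, -1.5, 13.2]
width: 0.1
```

Force rose to 13 N at 174.3, exactly the expected cap height on contact. Hold briefly, then retreat up.

Call:
{"fn": "send_rows", "kwargs": {"rows": [[0.5,0,0,0],[0,0,0,0],[-3,0,0,0],[-10,0,0,0],[-20,0,0,0],[-20,0,0,0],[-20,0,0,0],[0,0,0,0]]}}

```text
t: 16.22
ee_pos: [528.6, 260.0, 250.2]
orientation: [-0.026, 1.572, 0.005]
ft_force: [1.0, -0.3, 0.7]
width: 0.0
```

```bash
python3 - <<'E'
from m import *
for n in('top','side'):
    d=snap(n,n+'9')
    H=hsv(d);m=((H[...,0]<8)|(H[...,0]>172))&(H[...,1]>150)&(H[...,2]>90)
    b=np.zeros_like(m)
    bx=(120,170,228,250) if n=='top' else (225,225,325,300); b[bx[1]:bx[3],bx[0]:bx[2]]=1
    for st,c,l in comps(m&b,4):
        P=cloud(d)[l];print(n,'red',st,c,'med',np.median(P,0),'ray', [world(d,*c,z) for z in(168,174,186)])
a=cv2.imread('pics/top9.png')[160:260,110:240];b=cv2.imread('pics/side9.png')[200:300,200:330]
cv2.imwrite('pics/c9.png',np.hstack([cv2.resize(i,(400,308),interpolation=3) for i in(a,b)]))
E
python3 go.py 440 315 240 0.011
```

```text
top red [157 199   6   7  28] [159.07 201.5 ] med [528.54 259.68 174.94] ray [array([529.77, 261.38, 168.  ]), array([528.96, 259.92, 174.  ]), array([527.33, 257.01, 186.  ])]
side red [264 225   2   2   4] [264.5 225.5] med [532.77 270.12 257.23] ray [array([520.79, 153.92, 168.  ]), array([521.58, 161.71, 174.  ]), array([523.17, 177.29, 186.  ])]
side red [262 242   6   4  20] [264.5 243.2] med [529.63 257.59 172.63] ray [array([528.94, 251.12, 168.  ]), array([529.68, 258.31, 174.  ]), array([531.17, 272.7 , 186.  ])]
side red [287 252   5  12  57] [288.96 257.6 ] med [456.76 333.38 173.05] ray [array([456.02, 327.67, 168.  ]), array([457.21, 334.39, 174.  ]), array([459.59, 347.84, 186.  ])]
t 16.32 p [527.   259.19 246.85] yaw 0.0193 tilt [-0.01 -0.02 -1.  ] F [-0.8  -0.32 -0.36] w 0.6 q [ 0.44  0.35  1.69 -0.01  1.12  0.43]
delta tool [  6.45  57.58 -85.86] turn 0.0083
```

View pics/c9.png

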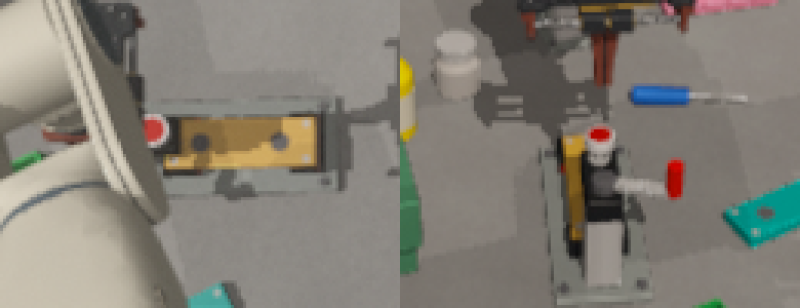

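Cap top is at about 174 and the foot rests on the blank. The top view shows the blank still seated. Now to the trailing side of the lever handle, θ≈0.26, with the jaw turned along the lever.

Call:
{"fn": "send_rows", "kwargs": {"rows": [[0,14,-20,0.1],[0,10,-20,0.1],[5,5,-20,0.08],[10,0,-20,0],[5,0,0,0],[0,0,0,0]]}}

```text
t: 16.82
ee_pos: [444.6, 296.3, 219.7]
orientation: [0.2, 1.568, -0.234]
ft_force: [-0.7, -0.1, -0.6]
width: 0.5
```

```bash
python3 go.py 448 299 160 -0.262
```

```text
t 16.82 p [444.65 296.32 219.68] yaw -0.2760 tilt [-0.01 -0.02 -1.  ] F [-0.75 -0.11 -0.64] w 0.5 q [ 0.57  0.3   1.82 -0.01  1.04  0.85]
delta tool [59.57  4.84  2.83] turn -0.0140
```

Call:
{"fn": "send_rows", "kwargs": {"rows": [[15,0,1,0],[15,0,2,0],[15,0,0,0],[12,0,0,0],[2,0,0,0],[0,0,0,0]]}}

```text
t: 17.32
ee_pos: [450.8, 292.4, 156.3]
orientation: [0.197, 1.569, -0.234]
ft_force: [0.1, 0.1, -0.2]
width: 0.9
```

```bash
python3 go.py 450.5 308.5 160 -0.262; python3 - <<'E'
from m import *
for n in('top','side'): d=snap(n,n+'10')
a=cv2.imread('pics/top10.png')[160:260,90:220];b=cv2.imread('pics/side10.png')[200:300,220:350]
cv2.imwrite('pics/c10.png',np.hstack([cv2.resize(i,(400,308),interpolation=3) for i in(a,b)]))
E
```

```text
t 17.32 p [450.84 292.38 156.35] yaw -0.2743 tilt [-0.01 -0.02 -1.  ] F [ 0.14  0.05 -0.18] w 0.9 q [ 0.56  0.4   1.86 -0.02  0.91  0.84]
delta tool [-4.01 15.33 -4.71] turn -0.0123
```

View pics/c10.png

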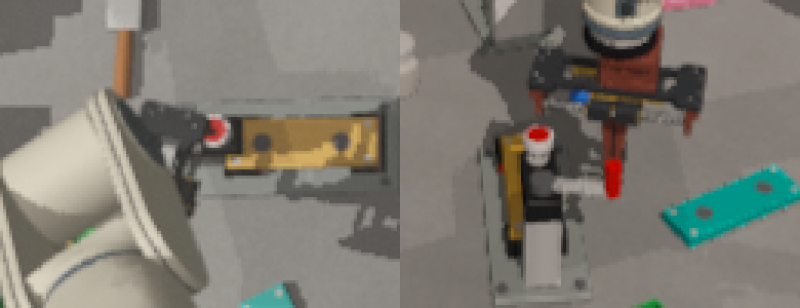

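The fingers stand just behind (-y side of) the handle at crop (613,170). Push it around.

Call:
{"fn": "send_rows", "kwargs": {"rows": [[-2,5,-2,0],[-1,5,-2,0],[0,5,0,0],[0,4,-1,0.05],[0,5,-1,0.07],[0,5,-1,0.07]]}}

```text
t: 17.92
ee_pos: [453.9, 324.5, 162.9]
orientation: [0.35, 1.543, -0.387]
ft_force: [-0.2, -1.5, -1.3]
width: 0.1
```

```bash
cat > lev.py <<'E'
from m import *
o=ctrl.get_obs();M=R.from_rotvec(o['orientation']).as_matrix();p=o['ee_pos']
r=p[:2]-np.array([527.9,307.5]); rad=np.hypot(*r); phi=np.arctan2(r[1],-r[0])
th=phi+np.arcsin(19/rad); yaw=np.arctan2(M[1,2],M[0,2])
print('p',p,'rad %.1f (77.4) theta %.3f yaw %.3f'%(rad,th,yaw),'F',o['ft_force'],'F tool',M.T@o['ft_force'])
for t2 in (th+.3,th+.6,1.58):
    q=np.array([527.9,307.5])+75*np.array([-np.cos(t2),np.sin(t2)])-19*np.array([np.sin(t2),np.cos(t2)])
    print('to %.2f'%t2,M.T@np.array([q[0]-p[0],q[1]-p[1],158-p[2]]),'turn %.3f'%(yaw+t2))
E
python3 lev.py
```

```text
p [453.9  324.47 162.86] rad 75.9 (77.4) theta 0.478 yaw -0.469 F [-0.19 -1.49 -1.26] F tool [ 1.3  -1.38  0.5 ]
to 0.78 [ 4.31 23.15 -3.56] turn 0.309
to 1.08 [ 3.78 45.76  1.28] turn 0.609
to 1.58 [ 3.07 77.19 23.33] turn 1.111
```

Call:
{"fn": "send_rows", "kwargs": {"rows": [[1,7.5,-1.8,0.1],[1,7.5,-1.6,0.1],[1,7.5,-1.6,0.1],[0,7.5,-1.6,0.1]]}}

```text
t: 18.25
ee_pos: [465.6, 354.6, 161.2]
orientation: [0.671, 1.456, -0.711]
ft_force: [-1.1, -2.2, -1.3]
width: 0.3
```

```bash
python3 lev.py
```

```text
p [465.62 354.57 161.19] rad 78.1 (77.4) theta 0.893 yaw -0.886 F [-1.15 -2.25 -1.31] F tool [ 1.37 -2.28  1.  ]
to 1.19 [ 2.67 23.09 -1.41] turn 0.307
to 1.49 [ 2.24 45.7   3.39] turn 0.607
to 1.58 [ 2.14 51.89  6.03] turn 0.694
```

Call:
{"fn": "send_rows", "kwargs": {"rows": [[1,7.5,-1,0.1],[1,7.5,-1,0.1],[0,7.5,-1.4,0.1],[0,7.5,-1.4,0.1]]}}

```text
t: 18.58
ee_pos: [488.3, 376.6, 160.2]
orientation: [0.987, 1.316, -1.03]
ft_force: [-1.1, -1.4, 0.6]
width: 0.7
```

```bash
python3 lev.py
```

```text
p [488.29 376.58 160.23] rad 79.6 (77.4) theta 1.291 yaw -1.303 F [-1.13 -1.42  0.58] F tool [-0.53 -1.48  1.09]
to 1.59 [ 1.85 23.04 -0.26] turn 0.288
to 1.89 [ 1.59 45.75  4.1 ] turn 0.588
to 1.58 [ 1.87 22.19 -0.29] turn 0.277
```

Call:
{"fn": "send_rows", "kwargs": {"rows": [[1,7,-0.8,0.1],[0,6,-0.8,0.1],[0,5,-0.3,0.07]]}}

```text
t: 18.83
ee_pos: [505.2, 384.4, 159.9]
orientation: [1.198, 1.191, -1.241]
ft_force: [-2.2, 0.3, -1.5]
width: 0.3
```

```bash
python3 lev.py
```

```text
p [505.17 384.4  159.94] rad 80.2 (77.4) theta 1.523 yaw -1.587 F [-2.25  0.28 -1.49] F tool [ 1.51 -2.24 -0.28]
to 1.82 [ 1.68 23.02 -0.89] turn 0.236
to 2.12 [ 1.52 45.93  2.28] turn 0.536
to 1.58 [1.93 4.47 1.61] turn -0.007
```

Not at the end yet (only 2 N). Push on until the force rises.

Call:
{"fn": "send_rows", "kwargs": {"rows": [[0,3,0.5,0],[0,2,0,0]]}}

```text
t: 19.0
ee_pos: [506.9, 384.7, 159.8]
orientation: [1.194, 1.194, -1.248]
ft_force: [-10.7, -2.4, 5.5]
width: 0.3
```

```bash
python3 lev.py
```

```text
p [506.92 384.69 159.84] rad 80.0 (77.4) theta 1.545 yaw -1.588 F [-10.71  -2.42   5.5 ] F tool [ -5.24 -10.76   2.75]
to 1.85 [ 1.41 23.04 -0.6 ] turn 0.257
to 2.15 [ 1.11 45.87  3.06] turn 0.557
to 1.58 [1.84 2.74 1.92] turn -0.008
```

The end stop is reached (force 11 N). Back off and rise, then look.

Call:
{"fn": "send_rows", "kwargs": {"rows": [[0,-4,0,0],[0,-8,0,0],[-20,-5,0,0],[-30,0,0,0],[-30,0,0,0],[-30,0,0,0],[0,-20,0,0],[0,-30,0,0],[0,-30,0,0],[0,-10,0,0]]}}

```text
t: 19.83
ee_pos: [397.8, 391.9, 279.8]
orientation: [1.192, 1.2, -1.228]
ft_force: [-1.1, 0.9, -0.5]
width: 0.6
```

Call:
{"fn": "send_rows", "kwargs": {"rows": [[0,-20,-20,0],[0,-25,-25,0],[0,-20,-25,0],[0,0,0,0],[0,0,0,0]]}}

```text
t: 20.25
ee_pos: [328.4, 465.4, 281.9]
orientation: [1.193, 1.202, -1.216]
ft_force: [0.5, -0.0, -1.1]
width: 0.3
```

```bash
python3 go.py 300 400 260; python3 - <<'E'
from m import *
for n in('top','side'):
    d=snap(n,n+'11')
    H=hsv(d);m=((H[...,0]<8)|(H[...,0]>172))&(H[...,1]>150)&(H[...,2]>90)
    b=np.zeros_like(m)
    bx=(120,170,228,250) if n=='top' else (225,225,325,300); b[bx[1]:bx[3],bx[0]:bx[2]]=1
    for st,c,l in comps(m&b,4):
        P=cloud(d)[l];print(n,'red',st,c,'med',np.median(P,0),'ray', [world(d,*c,z) for z in(168,174,186)])
    C=cloud(d)
    mm=(abs(H[...,0].astype(int)-20)<8)&(H[...,1]>110)
    if n=='top':
        for nm,bb in(('fix',(160,190,216,220)),('mag',(275,175,350,230))):
            k=np.zeros_like(mm);k[bb[1]:bb[3],bb[0]:bb[2]]=1;l=mm&k
            z=np.median(C[l][:,2]);W=np.array([world(d,u,v,z)[:2] for v,u in np.argwhere(l)]).astype(np.float32)
            print(nm,z,cv2.minAreaRect(W))
cv2.imwrite('pics/full.png',np.hstack([cv2.resize(cv2.imread(f'pics/{n}11.png')[100:330,90:400],(400,297),interpolation=3) for n in('top','side')]))
E
```

```text
t 20.25 p [328.35 465.36 281.92] yaw -1.5662 tilt [-0.   -0.02 -1.  ] F [ 0.49 -0.   -1.07] w 0.3 q [ 0.94  0.28  1.69 -0.01  1.18  2.51]
delta tool [ 23.01 -28.57  64.89] turn 0.0000
top red [156 199   7   6  31] [158.74 201.65] med [527.87 260.89 175.03] ray [array([529.32, 262.43, 168.  ]), array([528.51, 260.97, 174.  ]), array([526.88, 258.05, 186.  ])]
top red [120 201   5   5  18] [121.44 203.33] med [524.16 377.58 183.89] ray [array([525.83, 382.23, 168.  ]), array([525.03, 380.23, 174.  ]), array([523.43, 376.24, 186.  ])]
fix 46.084358886427935 ((528.9791259765625, 190.96798706054688), (170.9313201904297, 56.167476654052734), 89.08551025390625)
mag 103.76365662795979 ((537.067626953125, -237.85971069335938), (57.04594802856445, 169.5924072265625), 14.246957778930664)
side red [262 242   6   4  20] [264.5 243.2] med [530.01 257.94 173.2 ] ray [array([528.94, 251.12, 168.  ]), array([529.68, 258.31, 174.  ]), array([531.17, 272.7 , 186.  ])]
side red [266 264   6  13  69] [268.49 270.26] med [527.34 388.15 171.16] ray [array([527.49, 382.95, 168.  ]), array([528.24, 389.33, 174.  ]), array([529.75, 402.09, 186.  ])]
```

View pics/full.png

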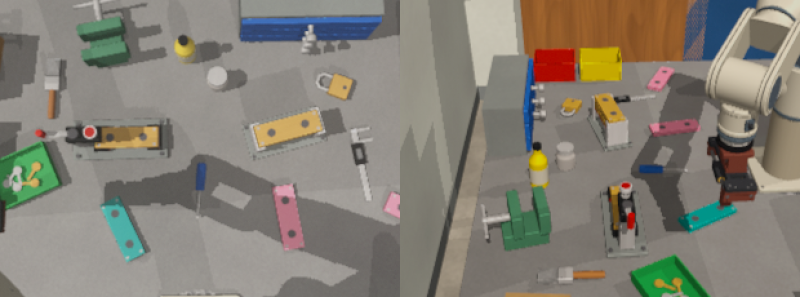

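The handle is at about (526,382), which gives θ≈1.55 rad. The cap top is at 174, the blank at (529,191) with its top at 46, and the magazine's next blank at (537,-238) with its top at 104. The bystanders look undisturbed and the robot is clear, so I'm handing in.

```bash
python3 -c "
from workcell import ctrl
print(ctrl.close_job())"
```

```text
the job is handed in; nothing more can be done
None
```

The job was handed in at about 20 s of the 72 s allowed. I lifted only the top blank off, slid it in under the raised stop and seated it in the fixture. After letting go, I pressed the stop down until it met the blank and pushed the lever clockwise to its end. The hand-in returned no verdict.

My last checks, from both cameras with the robot standing clear:

| Item | Measured | Expected |
|---|---|---|
| Blank centre | about (529, 191), top at z≈46 | seat measured at (529.2, 189.5), top at 46 |
| Blank turn | about 0.03 rad off the fixture | below 0.07 rad |
| Stop cap top | 173–175 mm | 174 mm with the foot on the blank; force rose to 13 N when pressing |
| Lever | about 1.55 rad | past 1.40 rad; 11 N felt at the end stop |
| Next blank in magazine | top at 104 mm, same axis as before | risen into place |

- **Bystanders:** they looked undisturbed in the final views, but I did not measure each one.
- **Disagreements:** no check failed. The views and force checks differed by only 1–2 mm, apart from the side view's handle depth reading, which was about 6 mm off along y.

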